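# Switch on and zero the kitchen scale

## Robot

A 6-joint arm with a two-finger parallel gripper is mounted at the origin on a cart in front of the work surface, level with it; the furniture and walls round the work are solid. World frame = base frame: x ahead of the robot, y to its left, z up, the work surface at z = 0. Lengths are in m, angles in rad, forces in N, time in s.
With the tool pointing down it reaches from about 0.3 to 0.775 m from the base axis. Payload 14.6 kg.
Tool frame: the origin (TCP) lies at the very end of the fingers, on their centre line; the grasp point (between the pads) lies 19 mm behind it; z points along the fingers, y is the line along which they close (so a half turn about z gives the same grasp; the last joint's range is limited). The gripper opens to 94 mm and grips with 3 to 60 N. Pads are 16 mm wide; open, the fingers measure 119 mm over their backs; the gripper's body (75 mm by 177 mm) begins 78 mm behind the grasp point.
Start: joints at [1.257, 0.3, 1.521, -0, 1.321, -0.067], TCP at [0.134, 0.533, 0.167] pointing down, gripper open.
Joint ranges: [-3.03, 3.03], [-0.79, 2.21], [0.23, 2.52], [-1.04, 4.18], [0, 3.07], [-2.55, 2.55]. Speed limits (rad/s): [2.22, 2.22, 2.57, 3.14, 3.14, 3.14].

## Interface

Orientations are given as [roll, pitch, yaw] about the fixed x, y, z axes, in that order (R = Rz(yaw) Ry(pitch) Rx(roll)).
In Python, from station import ctrl gives the robot as it stands.
- The arm moves only by the shell command python3 -m pendant 'ROWS' [OPENING] [FORCE]. ROWS is JSON, a list of rows, each a list of 2 entries, a list of its own where there are three numbers: the shift along the world's x, y, z in cm, then the turn about the world's z in rad. A call has 1 to 20 rows; each row shifts and turns the commanded pose from where the row before left it; what a row does not reach is not made up. A row lasts 1/12 s, in which the tool goes at most 41.7 mm and 7.16 degrees, less where a joint would pass 70% of its speed; a pose out of reach is approached as far as the arm can. A call is refused whole if a number of a shift passes 4.17 or a number of a turn 0.125, either way. A call with a gripper value outside its range is refused whole. OPENING is the opening, from 0 (shut) to 1 (fully open), set as the call begins (- or left out, the last holds). The fingers move at their own pace and stop on an object; FORCE is the grip in N (left out, the last holds). Time passes only in rows, so rows that do not move let the fingers close. It gives the time, the measured TCP pose, the force, the opening and the grip force at its end, in the units of the state.
- ctrl.get_obs(): the state, without advancing time (a new reading comes with each control period).
- ctrl.camera(name): name is "side" or "top" or "wrist"; returns a dict with "color" (420x560x3 uint8, red, green, blue), "intrinsics" (3x3 intrinsics, pixels), "camera_from_world" (4x4, takes a point from world to camera coordinates). Camera axes: x right, y down, z forward; pixel columns grow to the right and rows downward; lengths in m; the calibration is good to about 2 mm. A picture is of the moment at which its call begins. There is no depth.
- ctrl.hand_in(): hands the job in; it is judged then, once.
The state is a dict: "time_s": time; "qpos": joint angles; "joint_vel": joint speeds; "tau": joint torques, N m; "ee_pos": TCP position; "eef_rot": TCP orientation; "force": force on the tool from outside, world axes, zero at the start; "moment": the same for the moment, N m; "grip_width": finger opening in m; "grip_force": force on a finger pad.
Only numpy, scipy, OpenCV 4.12 (cv2) and the standard library are available. Lean on these libraries where they do the work, as an engineer would, in place of code of your own. Each camera call takes 0.05 s, during which the arm holds its last target. There are 200 camera calls.

## Task

Get the kitchen scale ready for weighing into the bowl that stands on it: switch it on with its round key, then zero it with its long bar-shaped key. Press each of the two keys lightly with the fingertips, well down, and let it come back up before going on. Leave the small square key, the bowl and the things round the scale alone, and grasp nothing.

Things in the scene. Friction and masses are not known exactly. Their poses are not given: they have to be found in the camera images.
- scale: low white kitchen scale, fixed, 200 mm deep (its x) x 190 mm wide (its y), white casing top 28 mm above the worktop; three grey keys (same colour, different shapes) in a row along its front edge (-x), 26 mm in, 60 mm centre to centre, in changing order; behind them a dark display and a round steel plate. Origin: centre of its underside, on the worktop; x away from the robot at yaw 0, z up
- plate (a point): centre of the top of the round steel weighing plate, 126 mm in diameter, 34 mm above the worktop
- bowl: loose white bowl on the weighing plate, 112 mm across the rim, 50 mm high, so its rim is 84 mm above the worktop. Origin: centre of its underside
- round_key (a joint): Round key of the scale (on/off), 34 mm in diameter. Reads 0 when up, 0.007 m fully down. A spring pushes it back up: 0.9 N starts it moving, about 4 N holds it fully down. It registers when more than 3.5 mm down for a moment (0.1 s).
- round_key_base: the round key with its seat in the casing; origin on the worktop straight under the key's centre
- bar_key_base: the long bar key with its seat in the casing; origin on the worktop straight under the key's centre
- round_key_top (a point): centre of the top face of the round key; 37.5 mm above the worktop when up; moves down with the key; x and y axes as the scale's, z up
- bar_key (a joint): Long bar-shaped key of the scale (zero), 44 mm long along the row, 16 mm wide. Reads 0 when up, 0.007 m fully down. A spring pushes it back up: 0.9 N starts it moving, about 4 N holds it fully down. It registers when more than 3.5 mm down for a moment (0.1 s).
- bar_key_top (a point): centre of the top face of the long bar key; 37.5 mm above the worktop when up; moves down with the key; x and y axes as the scale's, z up
- square_key (a joint): Small square key of the scale (units), 19 x 19 mm; to be left alone. Reads 0 when up, 0.007 m fully down. A spring pushes it back up: 0.9 N starts it moving, about 4 N holds it fully down. It registers when more than 3.5 mm down for a moment (0.1 s).
- square_key_top (a point): centre of the top face of the small square key; 37.5 mm above the worktop when up; moves down with the key; x and y axes as the scale's, z up
- garlic: loose bulb of garlic beside the scale, 50 mm wide, 51 mm high. Origin: centre of its underside
- lemon: loose lemon beside the scale, 78 x 55 mm, 56 mm high. Origin: centre of its underside
- tin_small: low round food tin beside the scale, 75 mm in diameter, 58 mm high. Origin: centre of its underside
Mind the look-alikes: they are no part of the job. What is shaped like the garlic but green is not meant.

How it is judged:
By the outcome, as a careful person would: the job done as asked, in the order asked, and still so for the second after the job is handed in, with the robot touching nothing.
It also fails if it takes over 38 s, if anything falls off the work surface, if the arm or the gripper's body presses on something with over 40 N, if the wrist force passes 120 N, or if a joint passes its speed limit or range.

## Working session

There is one attempt and no reset: what is moved stays moved. The work goes in short steps, Python scripts to look and compute and a shell command to move; the robot and the scene stay as the last step left them, time stands still between calls to the robot, and variables do not carry over. Pictures are saved under pics/ and viewed, at most 11 in all, crops included, and the job is handed in when it is done.

```bash
mkdir -p pics; python3 - <<'E'
from station import ctrl
import cv2
for n in("top","side"):
    c=ctrl.camera(n); cv2.imwrite(f"pics/{n}0.png",c["color"][:,:,::-1])
    print(c["camera_from_world"].round(3).tolist(),c["intrinsics"].tolist())
o=ctrl.get_obs();print(o["time_s"],o["ee_pos"],o["eef_rot"],o["force"])
E
```

```text
[[0.142, -0.99, -0.003, 0.011], [-0.962, -0.137, -0.237, 0.572], [0.234, 0.036, -0.972, 0.914], [0.0, 0.0, 0.0, 1.0]] [[546.9306165169293, 0.0, 280.7772316938424], [0.0, 546.9306165169293, 212.69003479017152], [0.0, 0.0, 1.0]]
[[-1.0, -0.03, -0.004, 0.546], [-0.009, 0.428, -0.904, 0.005], [0.029, -0.903, -0.428, 0.916], [0.0, 0.0, 0.0, 1.0]] [[423.58778817435524, 0.0, 281.81028643376817], [0.0, 423.58778817435524, 207.97049220807827], [0.0, 0.0, 1.0]]
0.1 [0.13426938 0.53307054 0.16666815] [-3.14055868e+00 -5.04346095e-05  2.89482442e+00] [-0.02127993 -0.61698661  0.57153714]
```

View pics/top0.png

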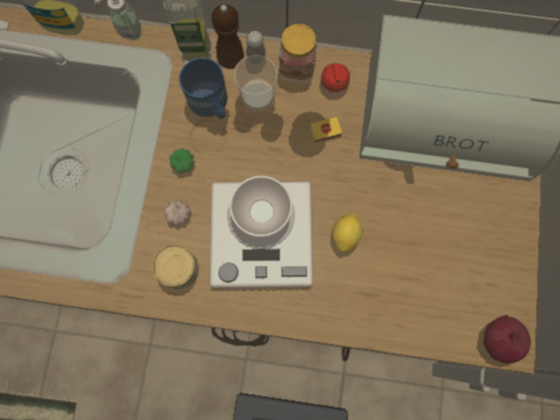

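View pics/side0.png

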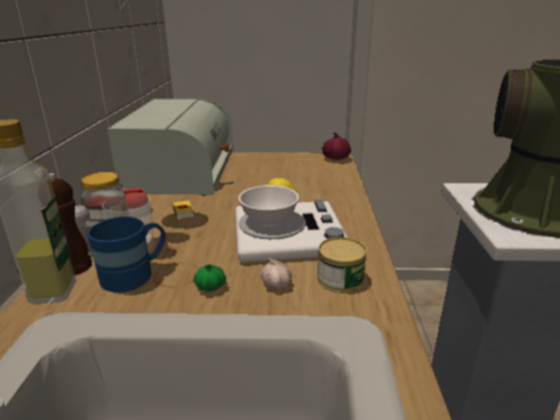

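The top view shows the scale with its keys in a row: round at about (228,272), square at (261,272) and bar at (294,272). The bowl is behind them at (261,207). The side view agrees with this. Next I measure the keys.

```bash
cat > h.py <<'E'
import numpy as np
def ray(c,u,v,z):
    K=c["intrinsics"];T=c["camera_from_world"];R=T[:3,:3]
    o=-R.T@T[:3,3]; d=R.T@np.linalg.solve(K,[u,v,1]); return o+d*(z-o[2])/d[2]
E
python3 - <<'E'
from station import ctrl
import cv2,numpy as np
from h import ray
for n,box in(("top",(215,262,310,284)),("side",(300,195,350,242))):
    c=ctrl.camera(n);im=c["color"];x0,y0,x1,y1=box
    g=cv2.cvtColor(im,cv2.COLOR_RGB2GRAY)[y0:y1,x0:x1]
    m=(g<135).astype(np.uint8)
    k,l,s,ce=cv2.connectedComponentsWithStats(m)
    P=[]
    for i in range(1,k):
        if s[i,4]>20:
            p=ray(c,ce[i][0]+x0,ce[i][1]+y0,.0375);P.append(p);print(n,s[i].tolist(),(ce[i]+[x0,y0]).round(1),p.round(4))
    if n=="top":
        P.sort(key=lambda p:p[1]);d=P[-1]-P[0];print(np.hypot(*d[:2]),"yaw",np.arctan2(-d[0],d[1]))
    cv2.imwrite(f"pics/{n}c.png",cv2.resize(im[y0-20:y1+20,x0-20:x1+20,::-1],None,fx=4,fy=4))
E
```

```text
top [4, 1, 19, 20, 282] [227.9 272.6] [0.4488 0.1715 0.0375]
top [41, 5, 11, 12, 114] [261.  272.1] [0.4582 0.1124 0.0375]
top [67, 5, 25, 10, 229] [294.3 271.6] [0.4677 0.053  0.0375]
0.11997881571881291 yaw 0.15761715164287693
side [0, 0, 50, 47, 1064] [333.3 213.1] [0.4433 0.1    0.0375]
side [0, 18, 19, 19, 260] [307.8 221.7] [0.4936 0.1374 0.0375]
side [21, 20, 12, 8, 82] [326.3 218.8] [0.4584 0.1245 0.0375]
```

View pics/topc.png

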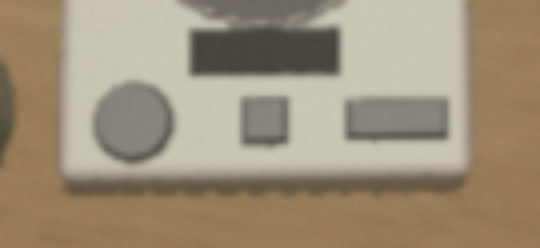

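```bash
python3 -m pendant '[[[0.8,-0.9,0],0.02],[[1.75,-2.0,0],0.022],[[1.75,-2.0,0],0.022],[[1.75,-2.0,0],0.022],[[1.75,-2.0,0],0.022],[[1.75,-2.0,0],0.022],[[1.75,-2.0,0],0.022],[[1.75,-2.0,0],0.022],[[1.75,-2.0,0],0.022],[[1.75,-2.0,0],0.022],[[1.75,-2.0,0],0.022],[[1.75,-2.0,0],0.022],[[1.75,-2.0,0],0.022],[[1.75,-2.0,0],0.022],[[1.75,-2.0,0],0.022],[[1.75,-2.0,0],0.022],[[1.75,-2.0,0],0.022],[[1.75,-2.0,0],0.022],[[0.9,-1.2,0],0.01],[[0,0,0],0]]' 0 5
```

```text
time_s: 1.87
ee_pos: [0.45, 0.1704, 0.1669]
eef_rot: [-3.141, -0.0, -2.986]
force: [-1.7, -0.2, -0.4]
grip_width: 0.0005
grip_force: 0.0
```

```bash
python3 -m pendant '[[[-0.1,0.1,-0.7],0],[[0,0,-1.5],0],[[0,0,-1.5],0],[[0,0,-1.5],0],[[0,0,-1.5],0],[[0,0,-1.5],0],[[0,0,-1.5],0],[[0,0,-1.2],0],[[0,0,-0.7],0],[[0,0,0],0],[[0,0,0],0],[[0,0,0],0]]'; python3 - <<'E'
from station import ctrl
import cv2
for n,b in(("top",(170,200,310,305)),("side",(280,150,420,255))):
    im=ctrl.camera(n)["color"];x0,y0,x1,y1=b
    cv2.imwrite(f"pics/{n}2.png",cv2.resize(im[y0:y1,x0:x1,::-1],None,fx=4,fy=4))
E
```

```text
time_s: 2.87
ee_pos: [0.448, 0.1738, 0.0518]
eef_rot: [3.141, 0.001, -2.984]
force: [0.5, 0.2, -0.3]
grip_width: 0.0004
grip_force: 0.0
```

View pics/side2.png

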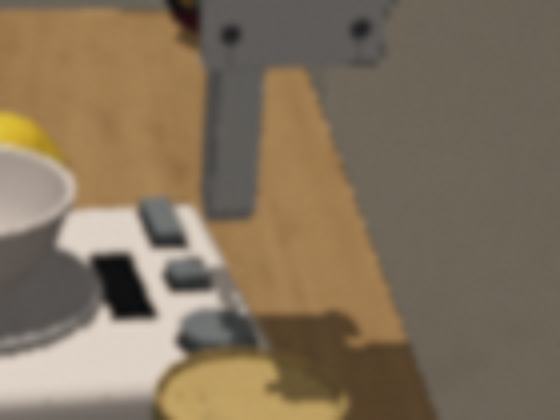

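The side view shows the fingertip at about full-image (337,204). The calibration puts the reported TCP at about (334,224), so the two disagree. I'll check the top view before pressing.

View pics/top2.png

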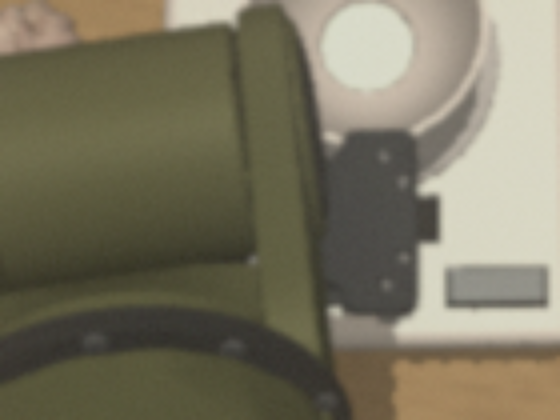

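```bash
python3 - <<'E'
from station import ctrl
import cv2
o=ctrl.get_obs();print({k:(v if not hasattr(v,'round') else v.round(4)) for k,v in o.items()})
c=ctrl.camera("wrist");cv2.imwrite("pics/w2.png",c["color"][:,:,::-1]);print(c["camera_from_world"].round(3).tolist())
E
```

```text
{'time_s': 2.9667, 'qpos': array([ 0.2933,  0.282 ,  1.8363,  0.    ,  1.0221, -1.4348]), 'joint_vel': array([-0.0029,  0.0024,  0.0024,  0.0003, -0.0017, -0.0005]), 'tau': array([ 1.16100e-01, -4.66365e+01, -2.99155e+01, -2.00000e-03,
        8.03000e-02,  7.70000e-03]), 'ee_pos': array([0.4482, 0.1736, 0.0518]), 'eef_rot': array([ 3.1414e+00,  1.2000e-03, -2.9843e+00]), 'force': array([0.0959, 0.3063, 0.385 ]), 'moment': array([0.0404, 0.0397, 0.0448]), 'grip_force': 0.0, 'grip_width': 0.0003299980417998844}
[[-0.156, 0.988, 0.0, -0.101], [0.959, 0.152, 0.239, -0.454], [0.236, 0.038, -0.971, 0.166], [0.0, 0.0, 0.0, 1.0]]
```

View pics/w2.png

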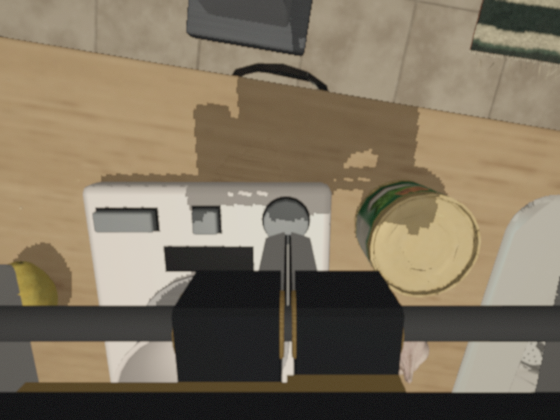

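```bash
python3 - <<'E'
from station import ctrl
import numpy as np
from h import ray
s=ctrl.camera("side");w=ctrl.camera("wrist")
e=ctrl.get_obs()["ee_pos"]
for n,c in(("s",s),("w",w)):
    T=c["camera_from_world"]
    for p in(e,np.array([.4488,.1715,.0375]),np.array([.4677,.053,.0375])):
        q=c["intrinsics"]@(T[:3,:3]@p+T[:3,3]);print(n,(q[:2]/q[2]).round(1))
def l(c,u,v):
    a=ray(c,u,v,0);b=ray(c,u,v,.1);return a,(b-a)/np.linalg.norm(b-a)
a,d=l(s,337,203.5);b,f=l(w,288,235)
t=np.linalg.lstsq(np.c_[d,-f],b-a,rcond=None)[0];print(a+d*t[0],b+f*t[1])
E
```

```text
s [334.3 224.2]
s [333.4 230.7]
s [319.5 202.9]
w [287.7 226.8]
w [285.  221.5]
w [120.9 221.8]
[0.44510706 0.1713494  0.09102163] [0.44103439 0.17240931 0.08970316]
```

Two-view triangulation puts the visible tip about 38 mm above the reported TCP, with x and y correct. I'll come down slowly and let the force reading decide.

```bash
python3 -m pendant '[[[0.1,-0.2,-0.4],0],[[0,0,-0.4],0],[[0,0,-0.2],0],[[0,0,-0.2],0],[[0,0,0],0],[[0,0,0],0],[[0,0,0],0]]'; python3 - <<'E'
from station import ctrl
import cv2
print(ctrl.get_obs()["ee_pos"])
im=ctrl.camera("side")["color"]
cv2.imwrite("pics/s3.png",cv2.resize(im[150:255,280:420,::-1],None,fx=4,fy=4))
E
```

```text
time_s: 3.7
ee_pos: [0.4489, 0.1714, 0.0392]
eef_rot: [3.142, 0.0, -2.984]
force: [0.1, 0.1, -0.4]
grip_width: 0.0003
grip_force: 0.0
[0.4489183  0.17136509 0.03919915]
```

View pics/s3.png

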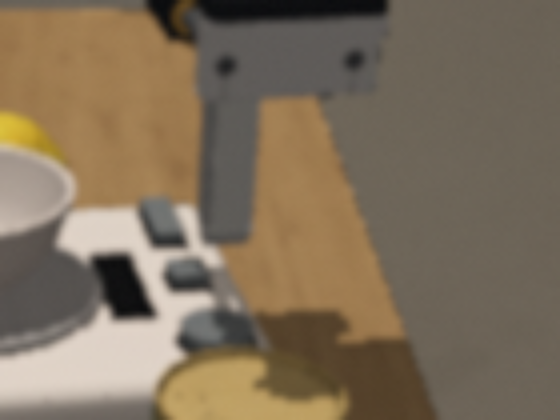

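The tip is at about (337,210) and the round key at (333,231), so it is still about 4 cm too high and about 4 mm short in x. There is no contact force. I'll keep lowering in small, checked steps.

```bash
python3 -m pendant '[[[0.3,0,-0.2],0],[[0,0,-0.2],0],[[0,0,0],0],[[0,0,0],0]]'; python3 -m pendant '[[[0,0,-0.2],0],[[0,0,-0.2],0],[[0,0,0],0],[[0,0,0],0]]'|grep -E 'ee|force'
```

```text
time_s: 4.08
ee_pos: [0.4518, 0.1713, 0.0349]
eef_rot: [-3.142, -0.0, -2.984]
force: [0.6, 0.2, 0.6]
grip_width: 0.0006
grip_force: 0.0
ee_pos: [0.4517, 0.1713, 0.031]
eef_rot: [-3.142, -0.0, -2.984]
force: [0.4, 0.2, -0.2]
grip_force: 0.0
```

```bash
python3 -m pendant '[[[0,0,-0.3],0],[[0,0,-0.3],0],[[0,0,-0.2],0],[[0,0,0],0],[[0,0,0],0]]'|grep -E 'ee|force'; python3 -m pendant '[[[0,0,-0.3],0],[[0,0,-0.3],0],[[0,0,-0.2],0],[[0,0,0],0],[[0,0,0],0],[[0,0,0],0]]'|grep -E 'ee|force'; python3 - <<'E'
from station import ctrl
import cv2
im=ctrl.camera("side")["color"]
cv2.imwrite("pics/s4.png",cv2.resize(im[150:255,280:420,::-1],None,fx=4,fy=4))
E
```

```text
ee_pos: [0.4518, 0.1713, 0.023]
eef_rot: [-3.142, -0.0, -2.984]
force: [-0.1, -0.2, -0.7]
grip_force: 0.0
ee_pos: [0.4519, 0.1713, 0.0152]
eef_rot: [3.142, 0.0, -2.984]
force: [0.2, -0.2, -0.5]
grip_force: 0.0
```

View pics/s4.png

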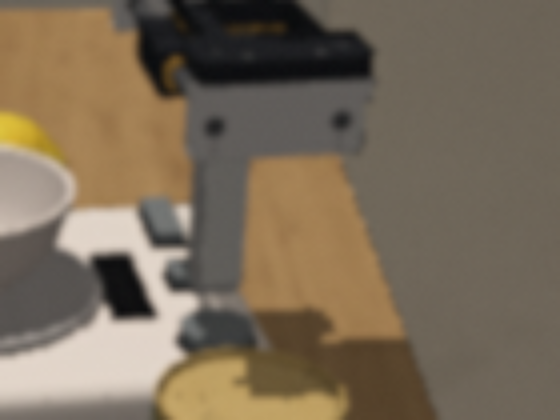

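The tip is at crop (218,290), directly above the round key at (217,328), with about 18 mm to go. I'll go down to just above contact and then feel for it.

```bash
python3 -m pendant '[[[0,0,-0.3],0],[[0,0,-0.3],0],[[0,0,-0.3],0],[[0,0,-0.2],0],[[0,0,0],0],[[0,0,0],0]]'|grep -E 'ee_|force:'; python3 -m pendant '[[[0,0,-0.2],0],[[0,0,-0.2],0],[[0,0,0],0],[[0,0,0],0],[[0,0,0],0]]'|grep -E 'ee_|force:';python3 - <<'E'
from station import ctrl
o=ctrl.get_obs();print(o["time_s"],o["force"],o["tau"])
E
```

```text
ee_pos: [0.4518, 0.1713, 0.004]
force: [-0.7, 0.6, -0.9]
grip_force: 0.0
ee_pos: [0.4519, 0.1713, 0.0002]
force: [0.5, -0.1, -0.9]
grip_force: 0.0
6.3 [ 0.50968394 -0.09783247 -0.87131934] [-4.80108592e-04 -4.90986156e+01 -2.71857387e+01 -4.96663954e-03
  7.11152377e-02 -5.90927721e-05]
```

```bash
for i in 1; do python3 -m pendant '[[[0,0,-0.2],0],[[0,0,0],0],[[0,0,0],0],[[0,0,0],0]]'|grep -E 'ee_|^force:'; done; python3 -m pendant '[[[0,0,-0.2],0],[[0,0,0],0],[[0,0,0],0],[[0,0,0],0]]'|grep -E 'ee_|^force:'; python3 - <<'E'
from station import ctrl
import cv2
im=ctrl.camera("side")["color"]
cv2.imwrite("pics/s5.png",cv2.resize(im[150:255,280:420,::-1],None,fx=4,fy=4))
E
```

```text
ee_pos: [0.452, 0.1714, -0.0018]
force: [-0.1, 0.2, 1.1]
ee_pos: [0.452, 0.1714, -0.0038]
force: [0.6, 1.0, 1.9]
```

View pics/s5.png

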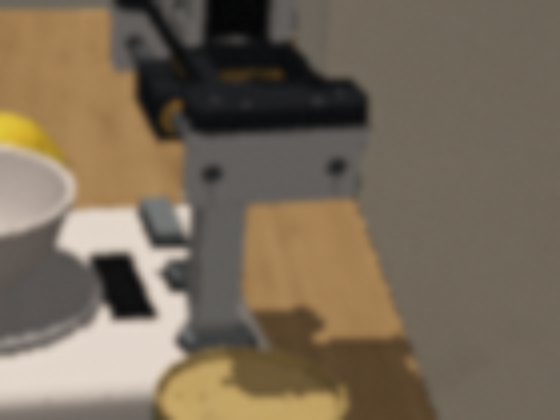

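The tip is now on the round key and the force is rising (about 1.9 N at -3.8 mm nominal), so contact is at about -1.5 mm. I'll press fully.

```bash
python3 -m pendant '[[[0,0,-0.2],0],[[0,0,-0.15],0],[[0,0,0],0],[[0,0,0],0],[[0,0,0],0],[[0,0,0],0]]'|grep -E 'ee_|^force:';python3 - <<'E'
from station import ctrl
print(ctrl.get_obs()["force"])
E
```

```text
ee_pos: [0.452, 0.1713, -0.0073]
force: [1.1, 1.0, 3.7]
[1.12928427 0.98017781 3.74244958]
```

```bash
python3 -m pendant '[[[0,0,0.3],0],[[0,0,0.6],0],[[0,0,1.0],0],[[0,0,1.0],0],[[0,0,0.8],0],[[0,0,0],0],[[0.1,-0.6,0],0],[[0.2,-1.25,0],0],[[0.2,-1.25,0],0],[[0.2,-1.25,0],0],[[0.2,-1.25,0],0],[[0.2,-1.25,0],0],[[0.2,-1.25,0],0],[[0.2,-1.25,0],0],[[0.2,-1.25,0],0],[[0.19,-1.25,0],0],[[0,0,0],0],[[0,0,0],0],[[0,0,0],0]]'|grep -E 'ee_|^force:|eef';python3 - <<'E'
from station import ctrl
import cv2
im=ctrl.camera("side")["color"]
cv2.imwrite("pics/s6.png",cv2.resize(im[150:255,280:420,::-1],None,fx=4,fy=4))
E
```

```text
ee_pos: [0.4705, 0.053, 0.0294]
eef_rot: [3.141, -0.001, -2.985]
force: [0.6, -0.3, -0.5]
```

View pics/s6.png

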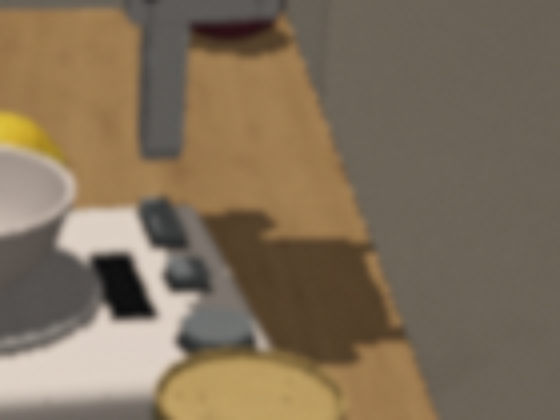

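The round key is back up. The tip, at crop (163,155), is directly over the bar key at (162,222).

```bash
python3 -m pendant '[[[0,0,-0.5],0],[[0,0,-0.7],0],[[0,0,-0.7],0],[[0,0,-0.5],0],[[0,0,-0.3],0],[[0,0,0],0],[[0,0,0],0]]'|grep -E 'ee_|^force:'; python3 -m pendant '[[[0,0,-0.2],0],[[0,0,-0.2],0],[[0,0,-0.2],0],[[0,0,0],0],[[0,0,0],0],[[0,0,0],0]]'|grep -E 'ee_|^force:'
```

```text
ee_pos: [0.4707, 0.0528, 0.0025]
force: [0.5, 0.8, -0.6]
ee_pos: [0.4709, 0.0528, -0.0032]
force: [0.6, -0.4, 2.1]
```

```bash
python3 -m pendant '[[[0,0,-0.2],0],[[0,0,-0.2],0],[[0,0,0],0],[[0,0,0],0],[[0,0,0],0],[[0,0,0],0]]'|grep -E 'ee_|^force:'
```

```text
ee_pos: [0.471, 0.0528, -0.0072]
force: [2.0, 0.7, 3.3]
```

```bash
python3 -m pendant '[[[0,0,0.3],0],[[0,0,0.6],0],[[0,0,1.2],0],[[0,0,1.5],0],[[0,0,1.5],0],[[0,0,1.0],0],[[0,0,0],0],[[0,0,0],0],[[0,0,0],0]]'|grep -E 'time|ee_|^force:';python3 - <<'E'
from station import ctrl
import cv2
im=ctrl.camera("side")["color"]
cv2.imwrite("pics/s7.png",cv2.resize(im[130:270,220:400,::-1],None,fx=4,fy=4))
E
```

```text
time_s: 11.48
ee_pos: [0.4702, 0.0528, 0.0529]
force: [-0.5, 0.7, 0.4]
```

View pics/s7.png

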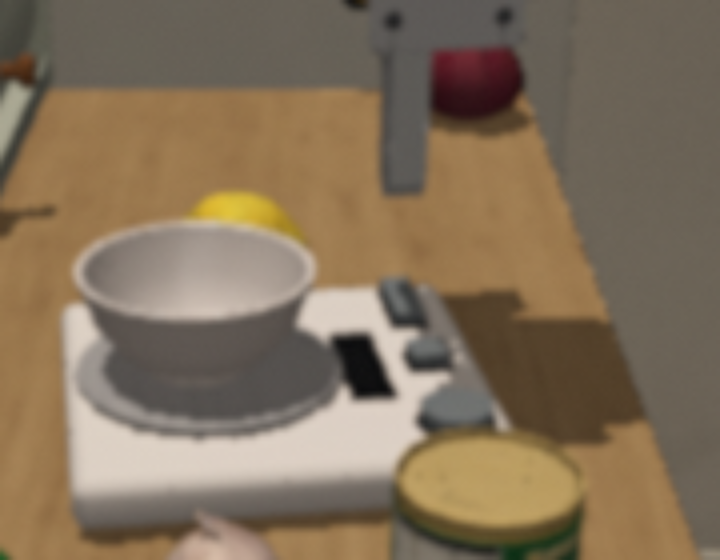

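All three keys are up (crop (400,300), (428,350), (457,405)). The bowl and the things round the scale haven't moved, and the gripper is clear.

```bash
python3 -c "
from station import ctrl
print(ctrl.hand_in())"
```

```text
the job is handed in; nothing more can be done
None
```

I pressed the round key and then the bar key, each to an estimated 5.5–6 mm of its 7 mm travel at 3–4 N, let each come back up, touched nothing else, and handed the job in at about 11.5 s; I have no direct reading that either press registered.

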